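# Build up the pulley on its spindle

### The arm

A 6-joint arm with a two-finger parallel gripper is mounted at the origin on a cart in front of the work surface, level with it; the furniture and walls round the work are solid. World frame = base frame: x ahead of the robot, y to its left, z up, the work surface at z = 0. Lengths are in m, angles in rad, forces in N, time in s.
With the tool pointing down it reaches from about 0.375 to 0.975 m from the base axis. Payload 3.8 kg.
Tool frame: the origin (TCP) lies on the centre line of the jaws, within the pads' length; the fingertips stand 17 mm ahead of it and the grasp point (between the pads) lies 2 mm behind it; z points along the fingers, y is the line along which they close (so a half turn about z gives the same grasp; the last joint's range is limited). The gripper opens to 88 mm and grips with 3 to 60 N. Pads are 18 mm wide; open, the fingers measure 123 mm over their backs; the gripper's body (75 mm by 187 mm) begins 45 mm behind the grasp point.
Start: joints at [1.215, 0.264, 1.604, -0, 1.274, -0.037], TCP at [0.212, 0.641, 0.256] pointing down, gripper open.
Joint ranges: [-2.63, 2.63], [-0.94, 2.18], [0.31, 2.57], [-1.31, 4.45], [0, 2.66], [-2.55, 2.55]. Speed limits (rad/s): [2.57, 2.57, 3.14, 3.14, 3.14, 3.14].

### API

Orientations are given as a unit quaternion [x, y, z, w].
In Python, from station import r, vision, sign_off gives the robot as it stands.
- The arm moves only by the tool drive_tool, never from a script. Its argument "rows" is a list of rows, each a list of 5 numbers: the shift along the tool's x, y, z as a fraction of full scale, then the turn about the tool's z as a fraction of full scale, then the closure, from -1 (fully open) to 1 (shut), so that 0 is half open. A call has 1 to 10 rows; each row shifts and turns the commanded pose from where the row before left it, along the tool's axes as they then stand; what a row does not reach is not made up. Full scale, the value 1, is 0.5 m for a shift and 360 degrees for a turn. A row lasts 1/10 s, in which the tool goes at most 50 mm and 8.59 degrees, less where a joint would pass 70% of its speed; a pose out of reach is approached as far as the arm can. A call with a number of a shift or a turn outside -1 to 1 is refused whole. A call with a gripper value outside its range is refused whole. The fingers move at their own pace and stop on an object; "force" is the grip in N (left out, the last holds). Time passes only in rows, so rows that do not move let the fingers close. It gives the time, the measured TCP pose, the force, the opening and the grip force at its end, in the units of the state.
- r.get_obs(): the state, without advancing time (a new reading comes with each control period).
- vision.camera(name): name is "scene" or "side" or "wrist"; returns a dict with "img" (384x512x3 uint8, blue, green, red), "K" (3x3 intrinsics, pixels), "world_from_camera" (4x4, takes a point from camera to world coordinates). Camera axes: x right, y up, looking along -z (the intrinsics and any distortion apply to the point x, -y, -z); pixel columns grow to the right and rows downward; lengths in m; the calibration is good to about 2 mm. A picture is of the moment at which its call begins. There is no depth.
- sign_off(): hands the job in; it is judged then, once.
The state is a dict: "clock": time; "joint_pos": joint angles; "qd": joint speeds; "tau": joint torques, N m; "tool_pos": TCP position; "ee_rot": TCP orientation; "force": force on the tool from outside, world axes, zero at the start; "moment": the same for the moment, N m; "width": finger opening in m; "finger_force": force on a finger pad.
Only numpy, scipy, OpenCV 4.12 (cv2) and the standard library are available. Lean on these libraries where they do the work, as an engineer would, in place of code of your own. Each camera call takes 0.05 s, during which the arm holds its last target. There are 200 camera calls.

### The job

Assemble the idler pulley on the upright spindle of the grey stand: first the wide flat flange with the ring of bolt holes, then the grooved pulley, then the small thin spacer ring, and the thick plain collar last. Each part must lie flat on the one below; let go of everything, and leave the brass tee, the hex key and the tape measure where they are.

Things in the scene. Friction and masses are not known exactly. Their poses are not given: they have to be found in the camera images.
- spindle_seat (a point): Point on the axis of the fixed stand's spindle, on the boss's top face, 20 mm above the worktop, where the first part lies; z up. Stand: grey foot 76x76x10 mm, round boss (42 mm wide at its root, 36 at the top), upright steel spindle 18 mm thick whose nose ends 46 mm above this point, the last 8 mm tapering to 8 mm. The parts' 24 mm bores leave 3 mm play all round.
- flange_center (a point): Flange: the widest ring, a flat grey steel disc of 60 mm outer diameter, 8 mm high, with a circle of six small dark bolt holes. 24 mm bore right through. Loose, flat on the worktop at the start. The point is at its centre, half-way up, on the axis; z is the axis, up; either face may be down.
- pulley_center (a point): Pulley: a dark cast-iron wheel of 52 mm outer diameter, 16 mm high, with a V-groove round its rim (grips like a plain disc) and a shallow round recess in its upper face. 24 mm bore right through. Loose, flat on the worktop at the start. The point is at its centre, half-way up, on the axis; z is the axis, up; either face may be down.
- spacer_center (a point): Spacer: the smallest ring, dark steel, 32 mm outer diameter, 8 mm high, so a narrow wall of 4 mm. 24 mm bore right through. Loose, flat on the worktop at the start. The point is at its centre, half-way up, on the axis; z is the axis, up; either face may be down.
- collar_center (a point): Collar: a thick plain dark steel ring, 40 mm outer diameter, 14 mm high, with a small slot mark on top. 24 mm bore right through. Loose, flat on the worktop at the start. The point is at its centre, half-way up, on the axis; z is the axis, up; either face may be down.
- brass_tee_center (a point): Bystander, loose: a brass pipe tee lying down, 38 x 49 x 23 mm; the point is at its centre. Leave it.
- hex_key_center (a point): Bystander, loose: a black L-shaped hex key lying flat, 34 x 96 x 8 mm, long side along y of its frame; the point is at its centre. Leave it.
- tape_measure_center (a point): Bystander, loose: a yellow and black tape measure standing up, 37 x 81 x 62 mm, long side along y of its frame; the point is at its centre. Leave it.
There are look-alikes about, which are no part of the job. Of the things that look like the part that bears spindle_seat, the smaller one is meant.

How it is judged:
At the end, for the whole second after the job is handed in: Flange, pulley, spacer and collar lie in this order from the seat upwards on the spindle: each centre within 6 mm of the spindle's axis and within 3 mm of its height in the full stack (4, 16, 28 and 39 mm above the seat), tilted less than 0.08 rad, released and at rest (horizontal distance between each of flange_center, pulley_center, spacer_center, collar_center and spindle_seat below 0.006 m and z of flange_center in the frame of spindle_seat between 0.001 and 0.007 m and angle between the z axis of each of flange_center, pulley_center, spacer_center, collar_center and the z axis of spindle_seat, either way round below 0.08 rad and linear speed of each of flange, pulley, spacer, collar below 0.02 m/s and z of pulley_center in the frame of spindle_seat between 0.013 and 0.019 m and z of spacer_center in the frame of spindle_seat between 0.025 and 0.031 m and z of collar_center in the frame of spindle_seat between 0.036 and 0.042 m); the robot touches nothing.
It fails at once if brass tee is pushed more than 20 mm from where it lay (distance of brass_tee_center from where it was at the start of the episode above 0.02 m).
It fails at once if hex key is pushed more than 20 mm from where it lay (distance of hex_key_center from where it was at the start of the episode above 0.02 m).
It fails at once if tape measure is pushed more than 20 mm from where it lay (distance of tape_measure_center from where it was at the start of the episode above 0.02 m).
It also fails if it takes over 102 s, if anything falls off the work surface, if the arm or the gripper's body presses on something with over 40 N, if the wrist force passes 120 N, or if a joint passes its speed limit or range.

## Working session

There is one attempt and no reset: what is moved stays moved. The work goes in short steps, Python scripts to look and compute and a tool call to move; the robot and the scene stay as the last step left them, time stands still between calls to the robot, and variables do not carry over. Pictures are saved under pics/ and viewed, at most 14 in all, crops included, and the job is handed in when it is done.

Besides the shell and the picture viewer there is one more tool, called after ">>>" in YAML: its name, and indented under it one key for each argument. drive_tool: Moves the arm, as the interface text tells. Shift numbers are shares of 0.5 m and turn numbers shares of 360 degrees, none past 1 either way. Its arguments: {"type":"object","properties":{"rows":{"type":"array","items":{"type":"array","items":{"type":"number","minimum":-1,"maximum":1}}},"force":{"type":"number"}},"required":["rows"]}

```bash
mkdir -p pics; cat > h.py <<'E'
import numpy as np, cv2
from station import r, vision, sign_off
def cam(n,save=None):
    c=vision.camera(n)
    if save: cv2.imwrite('pics/'+save,c['img'])
    return c
def ray(c,u,v):
    K=c['K'];T=c['world_from_camera']
    d=T[:3,:3]@np.array([(u-K[0,2])/K[0,0],-(v-K[1,2])/K[1,1],-1.0])
    return T[:3,3],d
def onplane(c,u,v,z):
    o,d=ray(c,u,v);return o+d*(z-o[2])/d[2]
E
python3 - <<'E'
from h import *
for n in("scene","side","wrist"):
    c=cam(n,n+'0.png');print(n,c['K'].round(1).tolist(),c['world_from_camera'].round(3).tolist(),[k for k in c])
o=r.get_obs();print(o['clock'],o['tool_pos'],o['ee_rot'],o['width'])
a=[cv2.imread(f'pics/{n}0.png') for n in("scene","side")]
E
```

```text
scene [[487.6, 0.0, 251.6], [0.0, 487.6, 188.5], [0.0, 0.0, 1.0]] [[0.805, 0.426, -0.413, 0.036], [-0.594, 0.592, -0.545, -0.632], [0.012, 0.684, 0.729, 0.998], [0.0, 0.0, 0.0, 1.0]] ['img', 'K', 'world_from_camera']
side [[394.8, 0.0, 257.7], [0.0, 394.8, 192.9], [0.0, 0.0, 1.0]] [[0.949, 0.197, -0.245, 0.328], [-0.314, 0.55, -0.774, -0.762], [-0.018, 0.812, 0.584, 0.662], [0.0, 0.0, 0.0, 1.0]] ['img', 'K', 'world_from_camera']
wrist [[306.3, 0.0, 254.9], [0.0, 306.3, 191.5], [0.0, 0.0, 1.0]] [[0.313, -0.903, -0.294, 0.134], [0.95, 0.297, 0.1, 0.667], [-0.003, -0.31, 0.951, 0.384], [0.0, 0.0, 0.0, 1.0]] ['img', 'K', 'world_from_camera']
0.15 [0.21138176 0.64050749 0.25469243] [ 1.58720091e-01  9.87323250e-01 -8.42204156e-04 -1.54101000e-04] 0.0883896661631717
```

View pics/scene0.png

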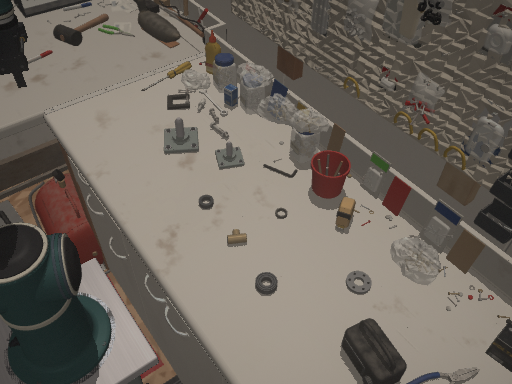

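View pics/side0.png

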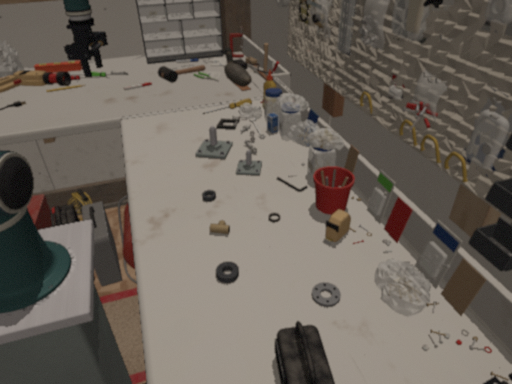

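Scene view: two stands stand at (181,138), the larger, and (229,155), the smaller. The smaller one is meant. The parts are the collar at about (206,201), spacer (281,212), pulley (266,283) and flange (358,282). The bystanders are the tee (237,238), the hex key (280,169) and the tape measure (345,211). I'll measure and make one confirming crop.

```bash
cat > m1.py <<'E'
from h import *
seeds={'scene':dict(flange=(358,282),pulley=(266,283),spacer=(281,212),collar=(206,201),tee=(237,238),stand=(229,155),big=(181,138),tape=(345,211),hex=(280,170)),
'side':dict(flange=(326,294),pulley=(227,272),spacer=(274,217),collar=(209,196),tee=(220,229),stand=(249,166),big=(214,148),tape=(337,225),hex=(291,184))}
H=dict(flange=.004,pulley=.008,spacer=.004,collar=.007,tee=.0115,stand=.005,big=.005,tape=.031,hex=.004)
for n in seeds:
    c=cam(n);im=c['img'];lab=cv2.cvtColor(im,cv2.COLOR_BGR2LAB).astype(float)
    bg=cv2.medianBlur(im,61) ;bl=cv2.cvtColor(bg,cv2.COLOR_BGR2LAB).astype(float)
    d=np.abs(lab-bl)@np.array([1,1,1.]);m=(d>30).astype(np.uint8)
    cs,_=cv2.findContours(m,cv2.RETR_EXTERNAL,cv2.CHAIN_APPROX_NONE)
    for k,(u,v) in seeds[n].items():
        b=min(cs,key=lambda q:-cv2.pointPolygonTest(q,(u,v),True) if len(q)>8 else 1e9)
        M=cv2.moments(cv2.convexHull(b));cu,cv_=M['m10']/M['m00'],M['m01']/M['m00']
        p=onplane(c,cu,cv_,H[k]);print(n,k,(round(cu,1),round(cv_,1)),cv2.boundingRect(b),p.round(4)[:2])
    if n=='scene':
        cv2.imwrite('pics/crop1.png',cv2.resize(im[95:305,150:400],None,fx=2.8,fy=2.8,interpolation=cv2.INTER_CUBIC))
E
python3 m1.py
```

```text
scene flange (358.2, 282.5) (346, 271, 26, 24) [ 0.6239 -0.2829]
scene pulley (265.9, 283.5) (255, 272, 23, 24) [ 0.4429 -0.1583]
scene spacer (280.8, 213.0) (275, 208, 13, 11) [ 0.6102 -0.0063]
scene collar (205.7, 202.0) (198, 195, 16, 15) [0.4676 0.1417]
scene tee (236.4, 238.2) (227, 229, 20, 18) [ 0.4622 -0.0104]
scene stand (228.9, 156.4) (215, 142, 30, 28) [0.6227 0.2557]
scene big (180.6, 137.8) (164, 118, 35, 37) [0.5491 0.4117]
scene tape (370.5, 197.7) (299, 147, 162, 93) [ 0.8237 -0.1225]
scene hex (284.8, 160.8) (263, 140, 36, 38) [0.7466 0.1444]
side flange (325.5, 294.6) (311, 282, 30, 26) [ 0.6229 -0.2842]
side pulley (226.6, 272.5) (215, 261, 24, 24) [ 0.442  -0.1593]
side spacer (273.8, 217.2) (268, 212, 13, 11) [ 0.609  -0.0081]
side collar (208.4, 195.8) (202, 190, 14, 13) [0.4669 0.1398]
side tee (219.3, 228.7) (209, 220, 21, 17) [ 0.4613 -0.0137]
side stand (249.5, 158.2) (236, 132, 26, 44) [0.6388 0.3008]
side big (218.4, 139.5) (195, 117, 45, 43) [0.5742 0.4617]
side tape (339.5, 199.2) (308, 148, 66, 100) [ 0.7881 -0.0267]
side hex (292.3, 184.5) (276, 177, 31, 15) [0.7125 0.1159]
```

View pics/crop1.png

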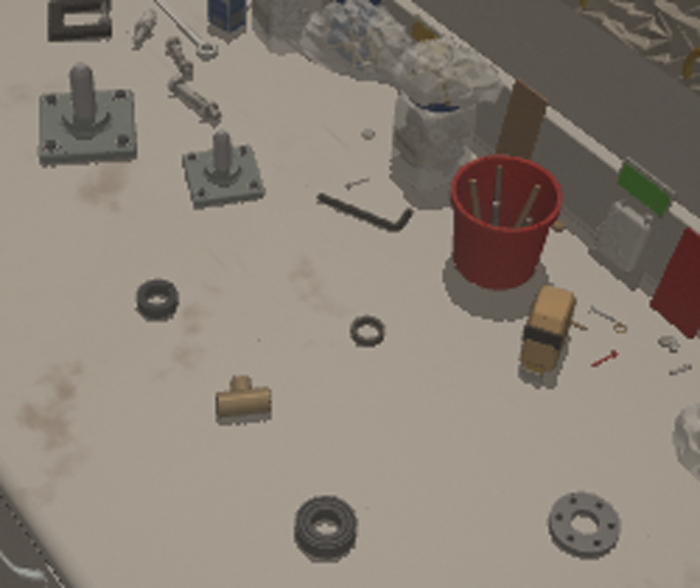

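The enlarged crop confirms it. The smaller stand is at crop (222,175), with its spindle tip near scene px (229,142). The larger one at crop (88,120) is the decoy. The six-hole flange is at crop (584,524), the grooved pulley at (326,527), the thin spacer at (367,331) and the collar at (157,299). Next I'll work out the stand centre, the nearby obstacles and the move to a wrist view over the stand.

```bash
cat >> h.py <<'E'
from scipy.spatial.transform import Rotation as Ro
def togo(x,y,z,o=None):
    "tool-axis shift in fractions of 0.5 m to reach world point"
    o=o or r.get_obs();return (Ro.from_quat(o['ee_rot']).inv().apply(np.array([x,y,z])-o['tool_pos'])/.5).round(4)
E
python3 - <<'E'
from h import *
c=cam('scene')
for n,u,v,z in [('tip',229.3,142.5,.066),('foot',229.5,157.4,.01),('cup',328,190,.02),('bagbase',300,160,0),('tape',345,224,0),('blackbag',345,352,.0),('bigtip',179,118,.1)]: print(n,onplane(c,u,v,z).round(3))
print(togo(.62,.255,.22))
# TCP projection in wrist
o=r.get_obs();w=cam('wrist');T=w['world_from_camera'];p=np.linalg.inv(T)@np.r_[o['tool_pos'],1];K=w['K'];print(K[0,2]-K[0,0]*p[0]/p[2],K[1,2]+K[1,1]*p[1]/p[2])
E
```

```text
tip [0.621 0.249 0.066]
foot [0.619 0.247 0.01 ]
cup [ 0.758 -0.028  0.02 ]
bagbase [0.788 0.124 0.   ]
tape [ 0.726 -0.133  0.   ]
blackbag [ 0.48  -0.389  0.   ]
bigtip [0.541 0.39  0.1  ]
[-1.0177 -0.4765  0.0708]
253.7170846670713 268.5604536462716
```

>>> drive_tool:
  rows:
    - [-0.07,-0.032,0,0,-1]
    - [-0.07,-0.032,0,0,-1]
    - [-0.07,-0.032,0,0,-1]
    - [-0.07,-0.032,0,0,-1]
    - [-0.07,-0.032,0,0,-1]
    - [-0.07,-0.032,0.01,0,-1]
    - [-0.07,-0.032,0.01,0,-1]
    - [-0.07,-0.032,0.01,0,-1]
    - [-0.07,-0.032,0.01,0,-1]
    - [-0.07,-0.032,0.01,0,-1]

```text
clock: 1.35
tool_pos: [0.4948, 0.3782, 0.2307]
ee_rot: [0.159, 0.987, 0.0, 0.0]
force: [-0.2, -0.1, -0.2]
width: 0.0883
finger_force: 0.0
```

>>> drive_tool:
  rows:
    - [-0.07,-0.032,0.01,0,-1]
    - [-0.07,-0.032,0.01,0,-1]
    - [-0.07,-0.032,0,0,-1]
    - [-0.07,-0.032,0,0,-1]
    - [0,0,0,0,-1]
    - [0,0,0,0,-1]

```text
clock: 1.95
tool_pos: [0.607, 0.274, 0.2205]
ee_rot: [0.16, 0.987, 0.0, -0.0]
force: [-0.7, 0.6, -0.6]
width: 0.0883
finger_force: 0.0
```

```bash
python3 - <<'E'
from h import *
o=r.get_obs();print(o['clock'],o['tool_pos'],o['ee_rot'],o['joint_pos'],o['qd'])
w=cam('wrist','w1.png');np.save('w1T.npy',w['world_from_camera'])
E
```

```text
1.95 [0.6070421  0.2739933  0.22048196] [ 1.59749945e-01  9.87157451e-01  7.38489509e-05 -3.40536833e-04] [ 3.86353949e-01  2.70004163e-01  1.66216446e+00  5.13351202e-04
  1.20992905e+00 -8.63749058e-01] [ 0.03315737 -0.01225884  0.01327621  0.00665381  0.00200085 -0.00031832]
```

View pics/w1.png

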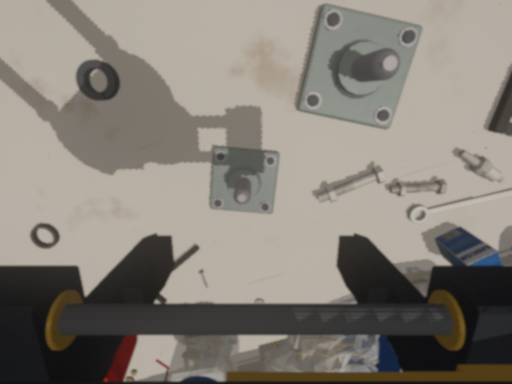

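Wrist view: the small stand's foot has corners at about (213,147), (278,152), (273,213) and (210,208), with its spindle nose near (243,192). The collar shows at (98,80) and the spacer at (45,235).

```bash
python3 - <<'E'
from h import *
w=cam('wrist');im=w['img']
lab=cv2.cvtColor(im,cv2.COLOR_BGR2LAB);print(lab[180,222],lab[130,222],lab[100,300],lab[165,245],lab[192,243])
# greenish-grey foot: b channel lower than the beige
m=((lab[:,:,2]<131)).astype(np.uint8);m[:,:200]=0;m[:,290:]=0;m[:135]=0;m[222:]=0
m=cv2.morphologyEx(m,cv2.MORPH_OPEN,np.ones((3,3)))
b=max(cv2.findContours(m,cv2.RETR_EXTERNAL,cv2.CHAIN_APPROX_NONE)[0],key=cv2.contourArea)
rc=cv2.minAreaRect(b);P=cv2.boxPoints(rc);print(rc)
W=[onplane(w,*p,.01) for p in P];print([x.round(4)[:2].tolist() for x in W],'centre',np.mean(W,0).round(4))
for u,v in [(220,157),(270,160),(265,207),(218,203)]:pass
print('holes',np.mean([onplane(w,*p,.01) for p in [(220,157),(270,160),(265,207),(218,203)]],0).round(4))
print('tip',onplane(w,243,194,.066).round(4))
cv2.imwrite('pics/w1c.png',cv2.resize(np.hstack([im[135:225,195:295],cv2.cvtColor(m*255,cv2.COLOR_GRAY2BGR)[135:225,195:295]]),None,fx=4,fy=4,interpolation=cv2.INTER_CUBIC))
for k,(u,v),z in [('collar',(98,80),.007),('spacer',(45,235),.004)]: print(k,onplane(w,u,v,z).round(4))
E
```

```text
[136 125 131] [180 129 135] [115 126 132] [ 93 126 131] [117 130 129]
((241.0, 191.0), (24.0, 16.0), 90.0)
[[0.6119, 0.2466], [0.6177, 0.2641], [0.6456, 0.2547], [0.6397, 0.2367]] centre [0.6287 0.2506 0.01  ]
holes [0.6194 0.2565 0.01  ]
tip [0.6157 0.2598 0.066 ]
collar [0.4659 0.1473 0.007 ]
spacer [ 0.6081 -0.0013  0.004 ]
```

View pics/w1c.png

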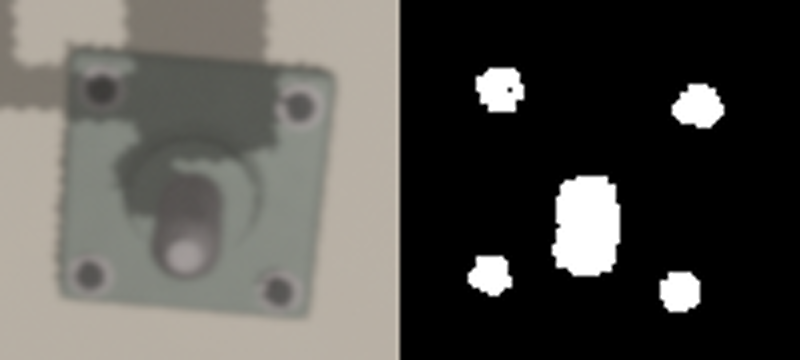

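```bash
python3 - <<'E'
from h import *
c=cam('scene')
for n,u,v,z in [('bagtop',372,319,.08),('bagR',405,360,0.03),('bagL',343,345,.03),('tapetop',345,198,.06)]: print(n,onplane(c,u,v,z).round(3))
print(togo(.6235,-.282,.11))
E
```

```text
bagtop [ 0.539 -0.389  0.08 ]
bagR [ 0.554 -0.481  0.03 ]
bagL [ 0.474 -0.382  0.03 ]
tapetop [ 0.745 -0.1    0.06 ]
[-0.3822 -1.0483  0.2211]
```

>>> drive_tool:
  rows:
    - [-0.0273,-0.0749,0,0,-1]
    - [-0.0273,-0.0749,0,0,-1]
    - [-0.0273,-0.0749,0,0,-1]
    - [-0.0273,-0.0749,0,0,-1]
    - [-0.0273,-0.0749,0,0,-1]
    - [-0.0273,-0.0749,0,0,-1]
    - [-0.0273,-0.0749,0,0,-1]
    - [-0.0273,-0.0749,0,0,-1]
    - [-0.0273,-0.0749,0,0,-1]
    - [-0.0273,-0.0749,0,0,-1]

```text
clock: 3.1
tool_pos: [0.6187, -0.1236, 0.2211]
ee_rot: [0.158, 0.987, 0.0, 0.0]
force: [0.6, 0.6, -0.2]
width: 0.0882
finger_force: 0.0
```

>>> drive_tool:
  rows:
    - [-0.0273,-0.0749,0,0,-1]
    - [-0.0273,-0.0749,0,0,-1]
    - [-0.0273,-0.0749,0,0,-1]
    - [-0.0273,-0.0749,0,0,-1]
    - [0,0,0,0.02,-1]
    - [0,0,0,0.023,-1]
    - [0,0,0.02,0.023,-1]
    - [0,0,0.03,0.023,-1]
    - [0,0,0.03,0.023,-1]
    - [0,0,0.03,0.023,-1]

```text
clock: 4.1
tool_pos: [0.6242, -0.2814, 0.1655]
ee_rot: [0.553, 0.833, 0.0, 0.0]
force: [-0.1, 0.2, 0.3]
width: 0.0883
finger_force: 0.0
```

>>> drive_tool:
  rows:
    - [0,0,0.03,0.023,-1]
    - [0,0,0.03,0.023,-1]
    - [0,0,0.03,0.023,-1]
    - [0,0,0.02,0.023,-1]
    - [0,0,0,0.023,-1]
    - [0,0,0,0,-1]
    - [0,0,0,0,-1]

```text
clock: 4.8
tool_pos: [0.6243, -0.282, 0.1111]
ee_rot: [0.809, 0.588, 0.0, 0.0]
force: [-0.3, -0.0, -0.2]
width: 0.0886
finger_force: 0.0
```

```bash
python3 - <<'E'
from h import *
o=r.get_obs();print(o['clock'],o['tool_pos'],o['ee_rot'],o['joint_pos'].round(3))
w=cam('wrist','w2.png')
T=w['world_from_camera'];K=w['K']
def proj(P):
    p=np.linalg.inv(T)@np.r_[P,1];return K[0,2]-K[0,0]*p[0]/p[2],K[1,2]+K[1,1]*p[1]/p[2]
print(proj([.6235,-.282,.004]),proj([o['tool_pos'][0],o['tool_pos'][1],.004]))
E
```

```text
4.8 [ 0.62428192 -0.28202904  0.11109751] [8.08937358e-01 5.87894796e-01 1.50491091e-04 1.92549810e-04] [-0.461  0.397  1.708  0.     1.036 -0.147]
(np.float64(254.90910265491488), np.float64(196.29773146149282)) (np.float64(255.82932072739442), np.float64(196.05116546469444))
```

View pics/w2.png

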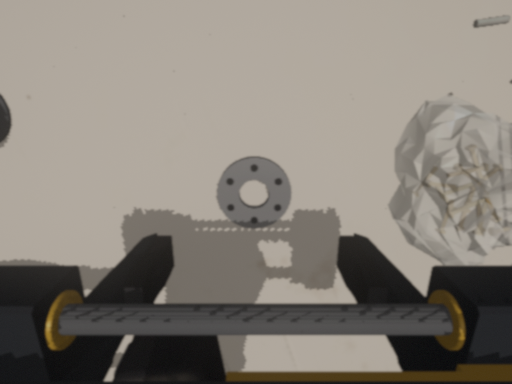

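Wrist view: the flange is at (254,192), with an outer edge about 74 px wide and the bore at (254,193). It's centred between the fingers and needs a few mm along tool x.

```bash
python3 - <<'E'
from h import *
w=cam('wrist')
p=onplane(w,254,192,.006);print(p.round(4),togo(p[0],p[1],.0185))
im=w['img'];g=cv2.cvtColor(im,cv2.COLOR_BGR2GRAY)
c=cv2.HoughCircles(cv2.medianBlur(g,3)[130:250,190:320],cv2.HOUGH_GRADIENT,1,200,param1=120,param2=15,minRadius=32,maxRadius=42);print(c+[190,130,0])
E
```

```text
[ 0.6242 -0.278   0.006 ] [ 0.0086 -0.0032  0.1857]
[[[253.5 191.5  37. ]]]
```

>>> drive_tool:
  rows:
    - [0.0085,-0.003,0.02,0,-1]
    - [0,0,0.03,0,-1]
    - [0,0,0.03,0,-1]
    - [0,0,0.03,0,-1]
    - [0,0,0.03,0,-1]
    - [0,0,0.02,0,-1]
    - [0,0,0.014,0,-1]
    - [0,0,0.01,0,-1]
    - [0,0,0,0,-1]
    - [0,0,0,0,-1]

```text
clock: 5.9
tool_pos: [0.6242, -0.2789, 0.0193]
ee_rot: [0.81, 0.586, 0.0, 0.0]
force: [0.2, -0.2, 0.4]
width: 0.0879
finger_force: 0.0
```

```bash
python3 - <<'E'
from h import *
o=r.get_obs();print(o['clock'],o['tool_pos'],o['force'])
w=cam('wrist','w3.png')
E
```

```text
5.9 [ 0.62418637 -0.27885439  0.01930757] [ 0.19011392 -0.23669681  0.38854141]
```

View pics/w3.png

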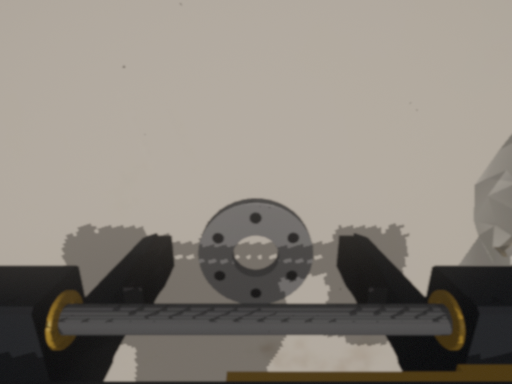

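The flange sits between the fingers, centred at about (256,251). I'll check the remaining tool-x offset.

```bash
python3 - <<'E'
from h import *
w=cam('wrist');g=cv2.cvtColor(w['img'],cv2.COLOR_BGR2GRAY)
p=onplane(w,256,252,.008);print(p.round(4),togo(p[0],p[1],.0193)*500)
hs=[onplane(w,*q,.008) for q in [(255,217.5),(293,238),(291.5,275.5),(255.5,293),(219.5,275.5),(217.5,238)]]
p=np.mean(hs,0);print(p.round(4),togo(p[0],p[1],.0193)*500)
E
```

```text
[ 0.6249 -0.2765  0.008 ] [ 2.4 -0.   0.1]
[ 0.6237 -0.2792  0.008 ] [-0.55 -0.35  0.1 ]
```

>>> drive_tool:
  rows:
    - [0,0,0,0,0.1]
    - [0,0,0,0,0.4]
    - [0,0,0,0,0.6]
    - [0,0,0,0,0.6]
    - [0,0,0,0,0.6]
    - [0,0,0,0,0.6]
  force: 25

```text
clock: 6.6
tool_pos: [0.6238, -0.2786, 0.0189]
ee_rot: [0.81, 0.586, 0.0, 0.0]
force: [0.6, 0.1, 1.2]
width: 0.0584
finger_force: 25.0
```

```bash
python3 - <<'E'
from h import *
o=r.get_obs();print(o['clock'],o['tool_pos'],o['width'],o['finger_force'],o['force'])
w=cam('wrist','w4.png')
E
```

```text
6.6 [ 0.62382254 -0.27862463  0.01886046] 0.058434853874800775 25.000072801485658 [0.60632681 0.06825911 1.16111505]
```

>>> drive_tool:
  rows:
    - [0,0,-0.01,0,0.6]
    - [0,0,-0.02,0,0.6]
    - [0,0,-0.04,0,0.6]
    - [0,0,-0.05,0,0.6]
    - [0,0,-0.05,-0.023,0.6]
    - [0,0,-0.05,-0.023,0.6]
    - [0,0,-0.05,-0.023,0.6]
    - [0,0,-0.04,-0.023,0.6]
    - [0,0,0,-0.023,0.6]
    - [0,0,0,-0.023,0.6]

```text
clock: 7.65
tool_pos: [0.6244, -0.2789, 0.1762]
ee_rot: [0.487, 0.874, 0.0, 0.002]
force: [-0.6, 0.8, -2.1]
width: 0.0583
finger_force: 25.0
```

>>> drive_tool:
  rows:
    - [0,0,0,-0.023,0.6]
    - [0,0,0,-0.023,0.6]
    - [0,0,0,-0.023,0.6]
    - [0,0,0,-0.023,0.6]
    - [0,0,0,-0.02,0.6]
    - [0.0188,0.0724,0,0,0.6]
    - [0.0188,0.0724,0,0,0.6]
    - [0.0188,0.0724,0,0,0.6]
    - [0.0188,0.0724,0,0,0.6]
    - [0.0188,0.0724,0,0,0.6]

```text
clock: 8.65
tool_pos: [0.6357, -0.0906, 0.1745]
ee_rot: [0.159, 0.987, 0.0, 0.0]
force: [0.1, -0.6, -2.1]
width: 0.0582
finger_force: 25.0
```

>>> drive_tool:
  rows:
    - [0.0188,0.0724,0,0,0.6]
    - [0.0188,0.0724,0,0,0.6]
    - [0.0188,0.0724,0,0,0.6]
    - [0.0188,0.0724,0,0,0.6]
    - [0.0188,0.0724,0,0,0.6]
    - [0.0188,0.0724,0,0,0.6]
    - [0.0188,0.0724,0,0,0.6]
    - [0.0188,0.0724,0,0,0.6]
    - [0.0188,0.0724,0,0,0.6]
    - [0,0,0,0,0.6]

```text
clock: 9.65
tool_pos: [0.6574, 0.2488, 0.1745]
ee_rot: [0.157, 0.988, 0.001, 0.0]
force: [0.2, -0.1, -1.0]
width: 0.0586
finger_force: 25.0
```

```bash
python3 - <<'E'
from h import *
o=r.get_obs();print(o['clock'],o['tool_pos'],o['ee_rot'],o['width'],abs(o['qd']).max())
w=cam('wrist','w5.png')
E
```

```text
9.65 [0.65736705 0.24877368 0.17446647] [1.56723910e-01 9.87641610e-01 1.24384060e-03 3.44707503e-04] 0.058569355272826015 0.055128999748407
```

View pics/w5.png

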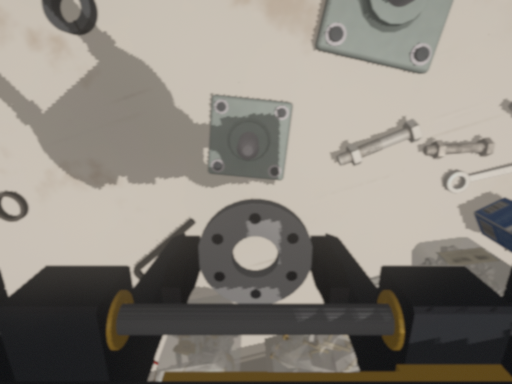

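The held flange is at (255,252) and the stand's foot holes are at about (221,106), (280,111), (275,172) and (217,165), with the nose near (246,148). Next I'll refine these and work out the shift.

```bash
cat >> h.py <<'E'
def dark(g,u,v,k=6):
    "sub-pixel centre of the dark spot near a seed"
    for _ in range(3):
        i,j=int(round(v)),int(round(u));q=g[i-k:i+k+1,j-k:j+k+1].astype(float)
        wt=np.clip(np.percentile(q,30)-q,0,None);Y,X=np.mgrid[-k:k+1,-k:k+1]
        u,v=j+(wt*X).sum()/wt.sum(),i+(wt*Y).sum()/wt.sum()
    return u,v
def centre(c,g,pts,z,k=6):
    q=[dark(g,*p,k) for p in pts];return np.round(q,1).tolist(),np.mean([onplane(c,*p,z) for p in q],0)
E
python3 - <<'E'
from h import *
w=cam('wrist','w5b.png');g=cv2.cvtColor(w['img'],cv2.COLOR_BGR2GRAY);o=r.get_obs()
print(o['tool_pos'])
q,S=centre(w,g,[(221,106),(280,111),(275,171),(217,165)],.01,5);print(q,'stand',S.round(4))
q,F=centre(w,g,[(255,217.5),(293,238),(291.5,275.5),(255.5,293),(219.5,275.5),(217.5,238)],o['tool_pos'][2]-.0108,4);print(q,'flange',F.round(4),'vs tcp tool mm',togo(*F,o)*500)
print('tip',onplane(w,246,149,.066).round(4))
T=np.r_[S[:2]-F[:2]+o['tool_pos'][:2],.115];print(togo(*T,o))
cv2.imwrite('pics/w5c.png',cv2.resize(w['img'][85:190,195:310],None,fx=5,fy=5,interpolation=cv2.INTER_CUBIC))
E
```

```text
[0.65728579 0.24468698 0.17403381]
[[223.5, 105.4], [283.8, 111.4], [276.6, 170.2], [221.6, 166.2]] stand [0.6201 0.2553 0.01  ]
[[254.1, 216.6], [292.3, 239.0], [291.7, 276.1], [255.4, 293.8], [219.0, 276.2], [217.6, 240.3]] flange [0.658  0.2467 0.1632] vs tcp tool mm [-0.05  2.15 10.8 ]
tip [0.6183 0.2522 0.066 ]
[ 0.0775 -0.0072  0.1181]
```

View pics/w5c.png

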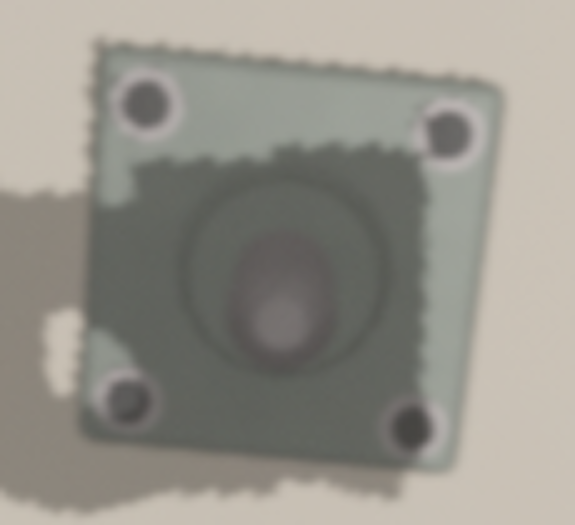

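```bash
python3 - <<'E'
from h import *
for i in range(2):
    o=r.get_obs();w=cam('wrist');g=cv2.cvtColor(w['img'],cv2.COLOR_BGR2GRAY);o2=r.get_obs()
    print(o['tool_pos'],o2['tool_pos'])
    q,S=centre(w,g,[(223.5,105.4),(284,111.4),(277,170.2),(221.5,166)],.01,5);print(q,'stand',S.round(4))
    q,F=centre(w,g,[(255,217.5),(293,238),(291.5,275.5),(255.5,293),(219.5,275.5),(217.5,238)],o['tool_pos'][2]-.0108,4);print('flange vs tcp tool mm',togo(*F,o)*500)
    print('tip',onplane(w,251.4,149.4,.066).round(4))
E
```

```text
[0.65728579 0.24468698 0.17403381] [0.65734702 0.2436264  0.17390943]
[[225.2, 104.9], [285.7, 110.6], [278.0, 169.7], [223.4, 165.1]] stand [0.6198 0.2554 0.01  ]
flange vs tcp tool mm [-0.5  0.6 10.8]
tip [0.6199 0.2545 0.066 ]
[0.65734702 0.2436264  0.17390943] [0.65743494 0.24301054 0.17386015]
[[226.4, 104.6], [287.0, 110.3], [278.7, 169.3], [224.2, 163.9]] stand [0.6196 0.2555 0.01  ]
flange vs tcp tool mm [-0.5   0.55 10.8 ]
tip [0.6199 0.2534 0.066 ]
```

```bash
python3 - <<'E'
from h import *
o=r.get_obs();print(o['tool_pos'],o['qd'].round(3),togo(.6193,.2548,.105,o))
E
```

```text
[0.65743494 0.24301054 0.17386015] [-0.014 -0.001  0.006  0.    -0.002 -0.   ] [ 0.0798 -0.0014  0.1377]
```

>>> drive_tool:
  rows:
    - [0.02,0,0,0,0.6]
    - [0.03,0,0.02,0,0.6]
    - [0.02,-0.0014,0.03,0,0.6]
    - [0.01,0,0.03,0,0.6]
    - [0,0,0.03,0,0.6]
    - [0,0,0.0277,0,0.6]
    - [0,0,0,0,0.6]
    - [0,0,0,0,0.6]
    - [0,0,0,0,0.6]
    - [0,0,0,0,0.6]

```text
clock: 10.85
tool_pos: [0.6203, 0.2561, 0.1059]
ee_rot: [0.159, 0.987, 0.0, 0.001]
force: [0.3, -0.0, -0.7]
width: 0.0585
finger_force: 25.0
```

```bash
python3 - <<'E'
from h import *
o=r.get_obs();w=cam('wrist','w6.png');print(o['tool_pos'],o['qd'].round(3),togo(.6193,.2548,.0385,o))
T=w['world_from_camera'];K=w['K']
p=np.linalg.inv(T)@np.r_[.6198,.2550,.066,1];u,v=K[0,2]-K[0,0]*p[0]/p[2],K[1,2]+K[1,1]*p[1]/p[2];print(u,v)
cv2.imwrite('pics/w6c.png',cv2.resize(w['img'][130:310,180:330],None,fx=3,fy=3,interpolation=cv2.INTER_CUBIC))
E
```

```text
[0.6203386  0.25605151 0.10589944] [ 0.003 -0.004  0.003  0.002  0.002  0.001] [ 0.0014 -0.0032  0.1348]
252.08952532722012 232.18558956710302
```

View pics/w6c.png

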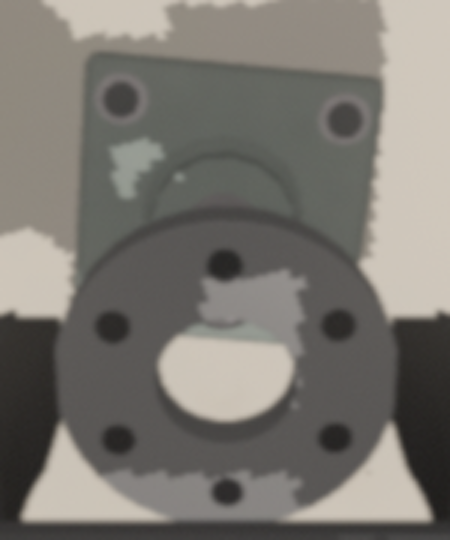

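>>> drive_tool:
  rows:
    - [0.001,-0.002,0,0,0.6]
    - [0,0,0.01,0,0.6]
    - [0,0,0.01,0,0.6]
    - [0,0,0.01,0,0.6]
    - [0,0,0.01,0,0.6]
    - [0,0,0.01,0,0.6]
    - [0,0,0.01,0,0.6]
    - [0,0,0.01,0,0.6]
    - [0,0,0,0,0.6]
    - [0,0,0,0,0.6]

```text
clock: 11.9
tool_pos: [0.6185, 0.255, 0.0696]
ee_rot: [0.159, 0.987, -0.0, -0.0]
force: [-0.1, -0.3, -1.5]
width: 0.0583
finger_force: 25.0
```

>>> drive_tool:
  rows:
    - [0,0,0.01,0,0.6]
    - [0,0,0.01,0,0.6]
    - [0,0,0.01,0,0.6]
    - [0,0,0.01,0,0.6]
    - [0,0,0.008,0,0.6]
    - [0,0,0.006,0,0.6]
    - [0,0,0.004,0,0.6]
    - [0,0,0,0,0.6]
    - [0,0,0,0,0.6]

```text
clock: 12.8
tool_pos: [0.6187, 0.255, 0.041]
ee_rot: [0.159, 0.987, 0.0, 0.0]
force: [1.0, -0.4, -1.4]
width: 0.0579
finger_force: 25.0
```

>>> drive_tool:
  rows:
    - [0,0,0.003,0,0.6]
    - [0,0,0.001,0,0.6]
    - [0,0,0,0,0.6]
    - [0,0,0,0,0.2]
    - [0,0,0,0,-0.2]
    - [0,0,0,0,-0.6]
    - [0,0,0,0,-1]
    - [0,0,-0.01,0,-1]
    - [0,0,-0.03,0,-1]
    - [0,0,-0.05,0,-1]

```text
clock: 13.8
tool_pos: [0.6174, 0.2546, 0.0835]
ee_rot: [0.159, 0.987, -0.001, -0.001]
force: [-0.5, -0.0, -0.9]
width: 0.0881
finger_force: 0.0
```

```bash
python3 - <<'E'
from h import *
o=r.get_obs();print(o['tool_pos'],o['width'],o['force'].round(1))
w=cam('wrist')
# pulley standoff pose: keep yaw, TCP z .13, over (.4425,-.155)
print(togo(.4435,-.154,.18,o))
c=cam('scene','s2.png')
cv2.imwrite('pics/s2c.png',cv2.resize(np.hstack([c['img'][110:190,180:290]]),None,fx=5,fy=5,interpolation=cv2.INTER_CUBIC))
E
```

```text
[0.61741497 0.25457549 0.08348667] 0.08807554681963398 [-0.5 -0.  -0.9]
[ 0.0747 -0.8854 -0.1911]
```

>>> drive_tool:
  rows:
    - [0,0,-0.06,0,-1]
    - [0,0,-0.08,0,-1]
    - [0.006,-0.05,-0.05,0,-1]
    - [0.006,-0.08,0,0,-1]
    - [0.006,-0.08,0,0,-1]
    - [0.006,-0.08,0,0,-1]
    - [0.006,-0.08,0,0,-1]
    - [0.006,-0.08,0,0,-1]
    - [0.006,-0.08,0,0,-1]
    - [0.006,-0.08,0,0,-1]

```text
clock: 14.9
tool_pos: [0.4994, -0.0284, 0.179]
ee_rot: [0.159, 0.987, -0.0, 0.0]
force: [1.0, 0.1, -0.2]
width: 0.0879
finger_force: 0.0
```

>>> drive_tool:
  rows:
    - [0.006,-0.08,0,0,-1]
    - [0.006,-0.08,0,0,-1]
    - [0.006,-0.08,0,0,-1]
    - [0.0087,-0.0354,0.02,0,-1]
    - [0,0,0.04,0,-1]
    - [0,0,0.04,0,-1]
    - [0,0,0.04,0,-1]
    - [0,0,0,0,-1]
    - [0,0,0,0,-1]
    - [0,0,0,0,-1]

```text
clock: 15.9
tool_pos: [0.4453, -0.154, 0.1101]
ee_rot: [0.159, 0.987, -0.0, 0.001]
force: [0.3, -0.5, 0.3]
width: 0.088
finger_force: 0.0
```

```bash
python3 - <<'E'
from h import *
o=r.get_obs();w=cam('wrist','w7.png');print(o['tool_pos'],abs(o['qd']).max())
a=cv2.resize(w['img'],(512,384));b=cv2.resize(cv2.imread('pics/s2c.png'),None,fx=.52,fy=.52)
canvas=np.zeros((384+b.shape[0],512,3),np.uint8);canvas[:384]=a;canvas[384:,:b.shape[1]]=b;cv2.imwrite('pics/w7m.png',canvas)
E
```

```text
[ 0.4452875  -0.15395645  0.11005618] 0.005258452209264775
```

View pics/w7m.png

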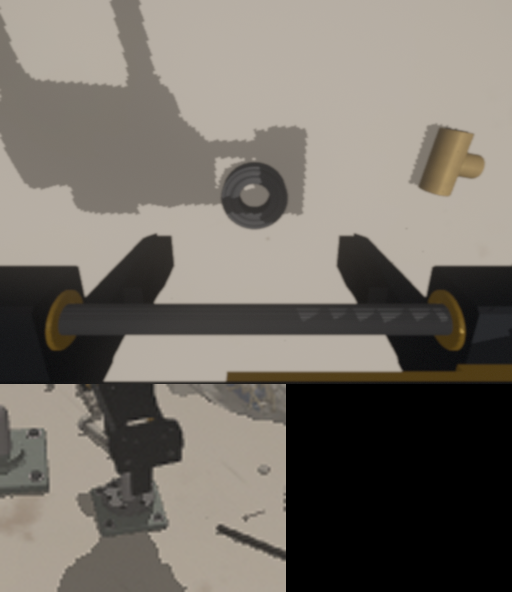

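The pulley is at (255,195) between the fingers, and the flange appears to lie on the boss. I'll measure it numerically.

```bash
cat >> h.py <<'E'
def ring(w,u,v,z,k=50,th=95):
    g=cv2.cvtColor(w['img'],cv2.COLOR_BGR2GRAY);x0,y0=max(int(u)-k,0),max(int(v)-k,0)
    m=(g[y0:int(v)+k,x0:int(u)+k]<th).astype(np.uint8)
    cs=[c for c in cv2.findContours(m,cv2.RETR_EXTERNAL,cv2.CHAIN_APPROX_NONE)[0] if cv2.contourArea(c)>30]
    b=min(cs,key=lambda c:np.hypot(*(cv2.minEnclosingCircle(c)[0]-np.array([u-x0,v-y0]))))
    M=cv2.moments(cv2.convexHull(b));cu,cv_=M['m10']/M['m00']+x0,M['m01']/M['m00']+y0
    x,y,W,H=cv2.boundingRect(b);return (round(cu,1),round(cv_,1)),(x+x0,y+y0,W,H),onplane(w,cu,cv_,z)
E
python3 - <<'E'
from h import *
w=cam('wrist');g=cv2.cvtColor(w['img'],cv2.COLOR_BGR2GRAY);print(g[195,205:310:5],g[150:240:5,255])
for th in(80,90):
    q=ring(w,255,195,.008,th=th);print(q,togo(q[2][0],q[2][1],.02))
E
```

```text
[119 120 119 108  72  66  82  98 119 118 118 118 118  57  54  56  56 118
 120 121 175] [119 119 126  59  73  76  87 121 128 118 118 108  49  84  76  77 169 176]
((254.4, 194.2), (222, 162, 65, 65), array([ 0.44218424, -0.15289468,  0.008     ])) [7.200e-03 1.000e-04 1.803e-01]
((254.2, 194.3), (221, 162, 67, 65), array([ 0.44223924, -0.15307661,  0.008     ])) [ 0.007  -0.0002  0.1803]
```

>>> drive_tool:
  rows:
    - [0.0065,0,0.02,0,-1]
    - [0,0,0.03,0,-1]
    - [0,0,0.03,0,-1]
    - [0,0,0.03,0,-1]
    - [0,0,0.03,0,-1]
    - [0,0,0.02,0,-1]
    - [0,0,0.014,0,-1]
    - [0,0,0.007,0,-1]
    - [0,0,0,0,-1]
    - [0,0,0,0,-1]

```text
clock: 17.0
tool_pos: [0.4417, -0.1528, 0.0188]
ee_rot: [0.159, 0.987, -0.0, 0.0]
force: [-0.4, -0.4, 0.0]
width: 0.0878
finger_force: 0.0
```

```bash
python3 - <<'E'
from h import *
w=cam('wrist');o=r.get_obs();print(o['tool_pos'])
for th in(80,95):
    q=ring(w,255,245,.008,k=62,th=th);print(q,togo(q[2][0],q[2][1],.02,o)*500)
E
```

```text
[ 0.4418315  -0.15288729  0.01891303]
((253.4, 263.9), (193, 209, 124, 98), array([ 0.44549247, -0.15431478,  0.008     ])) [-3.95 -0.2  -1.1 ]
((253.6, 263.7), (193, 209, 124, 98), array([ 0.44537742, -0.15418037,  0.008     ])) [-3.75 -0.1  -1.1 ]
```

>>> drive_tool:
  rows:
    - [0,0,0,0,0.1]
    - [0,0,0,0,0.4]
    - [0,0,0,0,0.6]
    - [0,0,0,0,0.6]
    - [0,0,0,0,0.6]
    - [0,0,0,0,0.6]
    - [0,0,-0.01,0,0.6]
    - [0,0,-0.03,0,0.6]
    - [0,0,-0.06,0,0.6]
    - [0,0,-0.08,0,0.6]
  force: 25

```text
clock: 18.05
tool_pos: [0.4392, -0.1518, 0.1075]
ee_rot: [0.159, 0.987, 0.001, -0.003]
force: [-0.4, -0.8, -1.2]
width: 0.0517
finger_force: 25.0
```

>>> drive_tool:
  rows:
    - [0,0,-0.08,0,0.6]
    - [0,0,-0.04,0,0.6]
    - [0,0,0,0,0.6]
    - [0,0,0,0,0.6]
    - [0,0,0,0,0.6]

```text
clock: 18.55
tool_pos: [0.4398, -0.1521, 0.1663]
ee_rot: [0.159, 0.987, 0.0, -0.002]
force: [0.7, 0.3, -1.2]
width: 0.0518
finger_force: 25.0
```

```bash
python3 - <<'E'
from h import *
w=cam('wrist','w8.png');o=r.get_obs();print(o['tool_pos'],o['width'])
g=cv2.cvtColor(w['img'],cv2.COLOR_BGR2GRAY)
# hull of dark ring cut at row 300, fit ellipse on the free upper/lower arc; bore: bright blob
m=(g[215:300,215:297]>105).astype(np.uint8);n,l,s,c=cv2.connectedComponentsWithStats(m)
for i in range(1,n):
    if s[i,4]>60: print(s[i]+[215,215,0,0,0],c[i]+[215,215])
for row in range(196,312,6): print(row,g[row,200:312:8])
print(togo(.655,.2445,.17,o))
E
```

```text
[ 0.43976145 -0.15203521  0.1661409 ] 0.051547896788442425
[215 215  18  15 119] [220.16806723 219.21008403]
[278 215  19  17 138] [290.52173913 219.68115942]
[233 246  45  28 898] [255.04231626 259.54454343]
196 [192 192 192 192 192 192 192 192 192 193 193 193 192 193]
202 [192 192 193 192 191 192 192 192 192 192 192 193 193 193]
208 [192 192 192 192 192 192 184 178 189 192 192 192 192 193]
214 [192 193 192 192 151  66  68  67  67  70 182 192 193 193]
220 [192 192 192 107  67  64  62  62  62  65  67 169 192 192]
226 [192 192 164  65  65  63  61  61  62  65  62  66 190 192]
232 [192 192  65  65  61  62  63  93  96  89  68  63  92 192]
238 [ 54 181  63  61  61  63  64  89  85  85  64  59  59 147]
244 [ 49 112  59  62  59  61  60  89  91  95  69  60  60 106]
250 [ 47  61  59  59  60  92 189 191 185  88  70  59  57  51]
256 [ 45  59  59  57  60 191 191 191 191 190  70  56  57  56]
262 [ 42  55  56  57  50 191 191 191 191 190  57  57  58  56]
268 [ 38  54  55  56  45 131 191 191 190  61  52  54  55  55]
274 [36 53 55 54 46 45 51 74 46 45 75 53 54 54]
280 [ 33  54  54  53  54  44  45  46  44  44  54  50  52 107]
286 [ 56 132  53  51  54  51  45  45  44  53  53  53  50 186]
292 [185 190  53  54  50  53  55  53  53  53  52  52  62 191]
298 [191 190 173  62  68  68  59  57  63  59  54  52 190 191]
304 [92 93 93 64 56 57 55 56 55 54 49 86 93 94]
310 [57 57 58 57 56 57 57 56 58 57 57 56 60 66]
[-0.1602  0.888  -0.0082]
```

```bash
python3 - <<'E'
from h import *
w=cam('wrist');o=r.get_obs();z=o['tool_pos'][2]
for v,dz in((259.5,.0109),(260,.0125)):
    p=onplane(w,255,v,z-dz);print(togo(*p,o)*500)
print(o['tool_pos'])
E
```

```text
[-1.3  0.6 10.9]
[-2.55  0.6  12.5 ]
[ 0.43988963 -0.15208316  0.16622096]
```

>>> drive_tool:
  rows:
    - [-0.007,0.04,0,0,0.6]
    - [-0.007,0.08,0,0,0.6]
    - [-0.007,0.08,0,0,0.6]
    - [-0.007,0.08,0,0,0.6]
    - [-0.007,0.08,0,0,0.6]
    - [-0.007,0.08,0,0,0.6]
    - [-0.007,0.08,0,0,0.6]
    - [-0.007,0.08,0,0,0.6]
    - [-0.007,0.08,0,0,0.6]
    - [-0.007,0.08,0,0,0.6]

```text
clock: 19.65
tool_pos: [0.5932, 0.1986, 0.1662]
ee_rot: [0.159, 0.987, -0.001, -0.001]
force: [0.5, -0.9, -0.7]
width: 0.0516
finger_force: 25.0
```

>>> drive_tool:
  rows:
    - [-0.007,0.08,0.01,0,0.6]
    - [-0.0066,0.0448,0.03,0,0.6]
    - [0,0,0.03,0,0.6]
    - [0,0,0.02,0,0.6]
    - [0,0,0,0,0.6]
    - [0,0,0,0,0.6]
    - [0,0,0,0,0.6]
    - [0,0,0,0,0.6]

```text
clock: 20.45
tool_pos: [0.6202, 0.2538, 0.1246]
ee_rot: [0.159, 0.987, 0.0, 0.001]
force: [0.5, 0.4, -0.6]
width: 0.0517
finger_force: 25.0
```

```bash
python3 - <<'E'
from h import *
o=r.get_obs();print(o['tool_pos'],abs(o['qd']).max(),togo(.6182,.2549,.048,o))
E
```

```text
[0.62024707 0.25383399 0.1246108 ] 0.0032841162435515076 [0.0048 0.0006 0.1532]
```

>>> drive_tool:
  rows:
    - [0.004,0.001,0.02,0,0.6]
    - [0,0,0.02,0,0.6]
    - [0,0,0.02,0,0.6]
    - [0,0,0.01,0,0.6]
    - [0,0,0.01,0,0.6]
    - [0,0,0.01,0,0.6]
    - [0,0,0.01,0,0.6]
    - [0,0,0.005,0,0.6]
    - [0,0,0,0,0.6]
    - [0,0,0,0,0.6]

```text
clock: 21.45
tool_pos: [0.618, 0.2555, 0.071]
ee_rot: [0.159, 0.987, 0.0, 0.0]
force: [-0.5, -1.2, -1.2]
width: 0.0516
finger_force: 25.0
```

>>> drive_tool:
  rows:
    - [0,0,0.01,0,0.6]
    - [0,0,0.01,0,0.6]
    - [0,0,0.01,0,0.6]
    - [0,0,0.008,0,0.6]
    - [0,0,0.004,0,0.6]
    - [0,0,0,0,0.6]
    - [0,0,0,0,0.6]

```text
clock: 22.15
tool_pos: [0.618, 0.2555, 0.0498]
ee_rot: [0.159, 0.987, 0.0, 0.0]
force: [-1.2, -0.4, -1.2]
width: 0.0517
finger_force: 25.0
```

Pulley bottom is about 3 mm above the flange. I'll lower it, release and retreat.

>>> drive_tool:
  rows:
    - [0,0,0.003,0,0.6]
    - [0,0,0.001,0,0.6]
    - [0,0,0,0,0.6]
    - [0,0,0,0,0.2]
    - [0,0,0,0,-0.2]
    - [0,0,0,0,-0.6]
    - [0,0,0,0,-1]
    - [0,0,-0.01,0,-1]
    - [0,0,-0.04,0,-1]
    - [0,0,-0.08,0,-1]

```text
clock: 23.15
tool_pos: [0.6151, 0.2544, 0.1098]
ee_rot: [0.159, 0.987, -0.002, -0.003]
force: [0.2, 0.5, -0.6]
width: 0.0881
finger_force: 0.0
```

>>> drive_tool:
  rows:
    - [0,0,-0.08,0,-1]
    - [0,0,-0.05,0,-1]
    - [0,0,0,0,-1]
    - [0,0,0,0,-1]

```text
clock: 23.55
tool_pos: [0.6183, 0.2556, 0.1788]
ee_rot: [0.159, 0.987, 0.0, 0.001]
force: [-0.2, -0.3, -1.4]
width: 0.0881
finger_force: 0.0
```

```bash
python3 - <<'E'
from h import *
o=r.get_obs();print(o['clock'],o['tool_pos'])
w=cam('wrist','w9.png')
print(togo(.609,-.002,.17,o))
E
```

```text
23.55 [0.61827077 0.25557067 0.17882977]
[-0.1438 -0.495   0.0173]
```

View pics/w9.png

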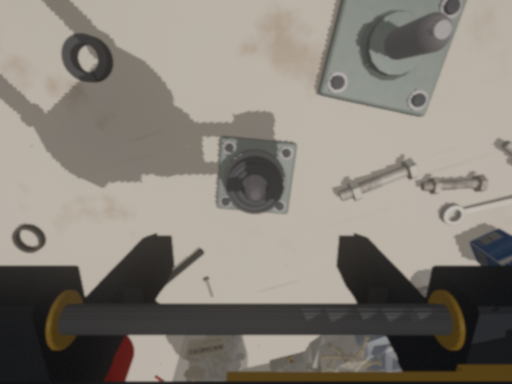

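The pulley lies flat round the spindle at (254,181). Next, the spacer at (29,237).

>>> drive_tool:
  rows:
    - [-0.0205,-0.0707,0,0,-1]
    - [-0.0205,-0.0707,0,0,-1]
    - [-0.0205,-0.0707,0,0,-1]
    - [-0.0205,-0.0707,0,0,-1]
    - [-0.0205,-0.0707,0,0,-1]
    - [-0.0205,-0.0707,0.01,0,-1]
    - [-0.0205,-0.0707,0.03,0,-1]
    - [0,0,0.05,0,-1]
    - [0,0,0.04,0,-1]
    - [0,0,0.01,0,-1]

```text
clock: 24.6
tool_pos: [0.6045, -0.0024, 0.1026]
ee_rot: [0.159, 0.987, -0.001, -0.005]
force: [-0.8, 0.2, 1.2]
width: 0.0882
finger_force: 0.0
```

>>> drive_tool:
  rows:
    - [0,0,0,0,-1]
    - [0,0,0,0,-1]
    - [0,0,0,0,-1]

```text
clock: 24.9
tool_pos: [0.6093, -0.0017, 0.1089]
ee_rot: [0.158, 0.987, 0.0, 0.001]
force: [0.4, 0.1, 0.2]
width: 0.0879
finger_force: 0.0
```

```bash
python3 - <<'E'
from h import *
w=cam('wrist','w10.png');o=r.get_obs();print(o['tool_pos'],abs(o['qd']).max())
for th in(80,95):
    q=ring(w,255,195,.004,k=40,th=th);print(q,togo(q[2][0],q[2][1],.0188,o))
E
```

```text
[ 0.6094284  -0.0017017   0.10912237] 0.003286689738709831
((253.6, 196.7), (234, 179, 39, 37), array([ 0.60874576, -0.00208398,  0.004     ])) [ 0.0014 -0.0013  0.1806]
((253.6, 196.9), (234, 178, 40, 39), array([ 0.60893717, -0.00218767,  0.004     ])) [ 0.001  -0.0013  0.1806]
```

>>> drive_tool:
  rows:
    - [0,-0.001,0.02,0,-1]
    - [0,0,0.03,0,-1]
    - [0,0,0.03,0,-1]
    - [0,0,0.03,0,-1]
    - [0,0,0.03,0,-1]
    - [0,0,0.02,0,-1]
    - [0,0,0.014,0,-1]
    - [0,0,0.0065,0,-1]
    - [0,0,0,0,-0.5]
    - [0,0,0,0,0]
  force: 20

```text
clock: 25.95
tool_pos: [0.6089, -0.0025, 0.018]
ee_rot: [0.159, 0.987, 0.0, 0.001]
force: [-0.4, -0.5, 0.7]
width: 0.074
finger_force: 0.0
```

>>> drive_tool:
  rows:
    - [0,0,0,0,0.3]
    - [0,0,0,0,0.6]
    - [0,0,0,0,0.8]
    - [0,0,0,0,0.8]
    - [0,0,0,0,0.8]
    - [0,0,0,0,0.8]

```text
clock: 26.55
tool_pos: [0.6083, -0.0025, 0.0176]
ee_rot: [0.159, 0.987, -0.0, -0.0]
force: [-0.2, -0.3, 0.7]
width: 0.0314
finger_force: 20.0
```

>>> drive_tool:
  rows:
    - [0,0,-0.01,0,0.8]
    - [0,0,-0.03,0,0.8]
    - [0,0,-0.06,0,0.8]
    - [0,0,-0.08,0,0.8]
    - [0,0,-0.08,0,0.8]
    - [0,0,-0.04,0,0.8]
    - [0,0,0,0,0.8]
    - [0,0,0,0,0.8]
    - [0,0,0,0,0.8]
    - [0,0,0,0,0.8]

```text
clock: 27.55
tool_pos: [0.6068, -0.0024, 0.1654]
ee_rot: [0.159, 0.987, -0.0, -0.002]
force: [-1.1, -0.3, -0.9]
width: 0.0308
finger_force: 20.0
```

```bash
cat >> h.py <<'E'
def bore(w,o,u=255,v=255,dz=.0149,k=(26,30),th=110):
    g=cv2.cvtColor(w['img'],cv2.COLOR_BGR2GRAY);x0,y0=u-k[1],v-k[0]
    n,l,s,c=cv2.connectedComponentsWithStats((g[y0:v+k[0],x0:u+k[1]]>th).astype(np.uint8))
    for i in range(1,n):
        if s[i,4]>60:
            q=c[i]+[x0,y0];p=onplane(w,*q,o['tool_pos'][2]-dz);print(s[i]+[x0,y0,0,0,0],q.round(1),'mm',(togo(*p,o)*500).round(2))
E
python3 - <<'E'
from h import *
w=cam('wrist','w11.png');o=r.get_obs();print(o['tool_pos'],o['width'],o['finger_force'])
bore(w,o)
print(togo(.6190,.2549,.17,o))
E
```

```text
[ 0.60705327 -0.00244542  0.16550295] 0.030474856525294816 19.99983485788107
[225 229  20  17 144] [230.6 233.9] mm [ 11.5  -12.1   14.95]
[266 229  19  16 134] [278.9 233.9] mm [11.55 12.95 14.95]
[ 232  239   46   34 1195] [254.7 255.4] mm [-1.05  0.4  14.9 ]
[225 271  12  10  67] [228.6 276.8] mm [-14.2  -13.85  14.85]
[ 0.1387  0.4962 -0.009 ]
```

>>> drive_tool:
  rows:
    - [0.0198,0.0709,0,0,0.8]
    - [0.0198,0.0709,0,0,0.8]
    - [0.0198,0.0709,0,0,0.8]
    - [0.0198,0.0709,0,0,0.8]
    - [0.0198,0.0709,0,0,0.8]
    - [0.0198,0.0709,0,0,0.8]
    - [0.0198,0.0709,0,0,0.8]
    - [0,0,0.03,0,0.8]
    - [0,0,0.03,0,0.8]
    - [0,0,0.02,0,0.8]

```text
clock: 28.6
tool_pos: [0.6187, 0.2535, 0.1242]
ee_rot: [0.159, 0.987, -0.001, -0.002]
force: [-0.2, -0.2, -0.7]
width: 0.0308
finger_force: 20.0
```

>>> drive_tool:
  rows:
    - [0,0,0,0,0.8]
    - [0,0,0,0,0.8]
    - [0,0,0,0,0.8]
    - [0,0,0,0,0.8]

```text
clock: 29.0
tool_pos: [0.621, 0.2545, 0.1286]
ee_rot: [0.159, 0.987, 0.0, 0.001]
force: [0.0, 0.7, -0.6]
width: 0.0306
finger_force: 20.0
```

```bash
python3 - <<'E'
from h import *
w=cam('wrist','w12.png');o=r.get_obs();print(o['tool_pos'],o['width'],abs(o['qd']).max(),togo(.6190,.2549,.0627,o))
E
```

```text
[0.62097271 0.25468764 0.12866364] 0.03091994470470031 0.003977887872012754 [ 0.0041 -0.001   0.1319]
```

>>> drive_tool:
  rows:
    - [0.0035,0,0.02,0,0.8]
    - [0,0,0.03,0,0.8]
    - [0,0,0.02,0,0.8]
    - [0,0,0.01,0,0.8]
    - [0,0,0.01,0,0.8]
    - [0,0,0.01,0,0.8]
    - [0,0,0.01,0,0.8]
    - [0,0,0,0,0.8]
    - [0,0,0,0,0.8]

```text
clock: 29.95
tool_pos: [0.6187, 0.2554, 0.0727]
ee_rot: [0.159, 0.987, 0.0, 0.0]
force: [-0.2, -0.4, -0.8]
width: 0.0305
finger_force: 20.0
```

>>> drive_tool:
  rows:
    - [0,0,0.008,0,0.8]
    - [0,0,0.006,0,0.8]
    - [0,0,0.004,0,0.8]
    - [0,0,0.002,0,0.8]
    - [0,0,0,0,0.8]
    - [0,0,0,0,0.8]

```text
clock: 30.55
tool_pos: [0.6187, 0.2555, 0.0627]
ee_rot: [0.159, 0.987, 0.0, 0.0]
force: [-0.2, 1.0, -0.0]
width: 0.0308
finger_force: 20.0
```

>>> drive_tool:
  rows:
    - [0,0,0.001,0,0.8]
    - [0,0,0,0,0.8]
    - [0,0,0,0,0.5]
    - [0,0,0,0,0.2]
    - [0,0,0,0,-0.2]
    - [0,0,0,0,-0.6]
    - [0,0,0,0,-1]
    - [0,0,-0.01,0,-1]
    - [0,0,-0.04,0,-1]
    - [0,0,-0.08,0,-1]

```text
clock: 31.55
tool_pos: [0.6158, 0.2544, 0.1239]
ee_rot: [0.159, 0.987, -0.002, -0.003]
force: [0.1, 0.2, -0.0]
width: 0.0811
finger_force: 0.0
```

>>> drive_tool:
  rows:
    - [0,0,-0.08,0,-1]
    - [0,0,-0.03,0,-1]
    - [0,0,0,0,-1]
    - [0,0,0,0,-1]

```text
clock: 31.95
tool_pos: [0.6181, 0.2552, 0.1811]
ee_rot: [0.159, 0.987, -0.0, -0.0]
force: [0.4, -0.5, -0.9]
width: 0.088
finger_force: 0.0
```

```bash
python3 - <<'E'
from h import *
o=r.get_obs();print(o['clock'],o['tool_pos'])
w=cam('wrist','w13.png')
for th in (60,75,90):print(ring(w,88,60,.007,k=40,th=th))
# stack: centre columns
print(togo(.466,.1465,.18,o))
g=cv2.cvtColor(w['img'],cv2.COLOR_BGR2GRAY)
for row in range(150,216,5): print(row,g[row,220:296:4])
E
```

```text
31.95 [0.61805004 0.25518492 0.18110155]
((93.7, 59.9), (74, 38, 40, 44), array([0.4680514 , 0.14943597, 0.007     ]))
((92.6, 59.0), (72, 35, 43, 48), array([0.46710444, 0.1488381 , 0.007     ]))
((90.1, 58.8), (66, 35, 49, 48), array([0.46616075, 0.1467622 , 0.007     ]))
[ 0.2207 -0.3017  0.0026]
150 [120 140  93  89 119  87  82  76  73  74  76  80  87  88 102 130 103  99
 164]
155 [113 135 105  90  81  91  79  79  74  74  76  80  79  77 109 149 102  94
 160]
160 [113 105  89  79  82  68  56  55  55  56  56  55  58  77  81 135 147 149
 144]
165 [ 92  88  83  80  61  79  65  55  55  55  55  53  55  57  70  83 141 145
 140]
170 [ 90  87  80  65  78  86  66  55  54  53  54  55  56  54  57  74 115 144
 137]
175 [ 89  85  76  78  80  62  56  58  57  57  57  56  54  57  55  60 130 143
 139]
180 [118  85  64  57  55  59  82  80  82  82  81  71  57  54  57  57 125 142
 146]
185 [125 110  60  58  55  57  70  81  86  87  85  80  58  58  57  58 112 141
 160]
190 [125 130  70  75  59  59  53  83  90  97  92  82  52  58  58  59 119 141
 170]
195 [128 134 115  82  81  76  64  77  99 103  97  76  57  58  59  67 138 137
 175]
200 [134  86  85  94  87  82  91  69  73  84  72  59  64  88  67 121 142 135
 178]
205 [132 133 130 140  97  83  90  85  88  87  86  86  84  79  85  86 137 140
 179]
210 [178 177 175 172 168 158 111  86  81  80  79  88 108 135 144 129 146 152
 179]
215 [178 178 178 178 178 178 178 179 177 176 178 178 178 179 178 178 177 179
 179]
```

Now the collar. I'll stop over it at hover height.

>>> drive_tool:
  rows:
    - [0.02,-0.03,0,0,-1]
    - [0.05,-0.07,0,0,-1]
    - [0.05,-0.07,0,0,-1]
    - [0.05,-0.07,0,0,-1]
    - [0.05,-0.06,0.01,0,-1]
    - [0,0,0.03,0,-1]
    - [0,0,0.05,0,-1]
    - [0,0,0.04,0,-1]
    - [0,0,0.01,0,-1]
    - [0,0,0,0,-1]

```text
clock: 33.0
tool_pos: [0.4651, 0.1469, 0.1096]
ee_rot: [0.159, 0.987, -0.001, -0.003]
force: [-0.8, -0.4, -0.6]
width: 0.0879
finger_force: 0.0
```

>>> drive_tool:
  rows:
    - [0,0,0,0,-1]
    - [0,0,0,0,-1]
    - [0,0,0,0,-1]

```text
clock: 33.3
tool_pos: [0.4679, 0.1477, 0.1131]
ee_rot: [0.159, 0.987, 0.0, 0.001]
force: [-0.8, 0.1, 0.3]
width: 0.0881
finger_force: 0.0
```

```bash
python3 - <<'E'
from h import *
w=cam('wrist','w14.png');o=r.get_obs();print(o['tool_pos'],abs(o['qd']).max())
for th in(70,80,95):
    q=ring(w,255,195,.007,k=48,th=th);print(q,togo(q[2][0],q[2][1],.0188,o))
E
```

```text
[0.46788563 0.1476723  0.11299571] 0.005665444346729443
((253.5, 194.9), (229, 172, 49, 48), array([0.46625253, 0.14765115, 0.007     ])) [ 0.0034 -0.0012  0.1884]
((253.4, 195.2), (229, 172, 49, 48), array([0.46644189, 0.14744364, 0.007     ])) [ 0.0029 -0.0015  0.1884]
((253.2, 195.8), (228, 171, 51, 50), array([0.46687929, 0.14714871, 0.007     ])) [ 0.0019 -0.0018  0.1884]
```

>>> drive_tool:
  rows:
    - [0.0015,-0.001,0.03,0,-1]
    - [0,0,0.03,0,-1]
    - [0,0,0.03,0,-1]
    - [0,0,0.03,0,-1]
    - [0,0,0.03,0,-1]
    - [0,0,0.02,0,-1]
    - [0,0,0.01,0,-1]
    - [0,0,0.006,0,-1]
    - [0,0,0,0,-0.5]
    - [0,0,0,0,0]
  force: 25

```text
clock: 34.35
tool_pos: [0.4668, 0.1474, 0.0197]
ee_rot: [0.159, 0.987, 0.0, 0.0]
force: [0.4, -0.2, -0.2]
width: 0.0742
finger_force: 0.0
```

>>> drive_tool:
  rows:
    - [0,0,0,0,0.3]
    - [0,0,0,0,0.6]
    - [0,0,0,0,0.8]
    - [0,0,0,0,0.8]
    - [0,0,0,0,0.8]
    - [0,0,0,0,0.8]

```text
clock: 34.95
tool_pos: [0.4664, 0.1472, 0.0192]
ee_rot: [0.159, 0.987, 0.0, 0.0]
force: [-0.8, -0.7, 1.6]
width: 0.0387
finger_force: 25.0
```

>>> drive_tool:
  rows:
    - [0,0,-0.01,0,0.8]
    - [0,0,-0.03,0,0.8]
    - [0,0,-0.06,0,0.8]
    - [0,0,-0.08,0,0.8]
    - [0,0,-0.08,0,0.8]
    - [0,0,-0.05,0,0.8]
    - [0,0,0,0,0.8]
    - [0,0,0,0,0.8]
    - [0,0,0,0,0.8]
    - [0,0,0,0,0.8]

```text
clock: 35.95
tool_pos: [0.4648, 0.1468, 0.1719]
ee_rot: [0.159, 0.987, -0.001, -0.002]
force: [0.4, 0.9, -0.7]
width: 0.0389
finger_force: 25.0
```

```bash
python3 - <<'E'
from h import *
w=cam('wrist','w15.png');o=r.get_obs();print(o['tool_pos'],o['width'],o['finger_force'])
bore(w,o,dz=.0115)
print(togo(.6190,.2549,.17,o))
E
```

```text
[0.46502765 0.14688129 0.17212194] 0.038943100647887016 24.99969811644405
[233 243  45  29 971] [255.  256.8] mm [ 0.05  0.5  11.5 ]
[-0.2247  0.3017  0.0029]
```

>>> drive_tool:
  rows:
    - [-0.025,0.03,0,0,0.8]
    - [-0.05,0.068,0,0,0.8]
    - [-0.05,0.068,0,0,0.8]
    - [-0.05,0.068,0,0,0.8]
    - [-0.05,0.068,0,0,0.8]
    - [0,0,0.02,0,0.8]
    - [0,0,0.03,0,0.8]
    - [0,0,0.03,0,0.8]
    - [0,0,0,0,0.8]
    - [0,0,0,0,0.8]

```text
clock: 37.0
tool_pos: [0.6188, 0.2544, 0.1328]
ee_rot: [0.159, 0.987, -0.001, -0.001]
force: [-0.3, -0.7, -0.1]
width: 0.0388
finger_force: 25.0
```

>>> drive_tool:
  rows:
    - [0,0,0,0,0.8]
    - [0,0,0,0,0.8]
    - [0,0,0,0,0.8]

```text
clock: 37.3
tool_pos: [0.6209, 0.2554, 0.1353]
ee_rot: [0.159, 0.987, 0.0, 0.001]
force: [0.1, -0.3, -0.8]
width: 0.039
finger_force: 25.0
```

```bash
python3 - <<'E'
from h import *
o=r.get_obs();print(o['tool_pos'],o['width'],abs(o['qd']).max(),togo(.6194,.2547,.0722,o))
E
```

```text
[0.62089198 0.25541492 0.13529052] 0.03897991269191434 0.0061352588965548896 [ 0.0026 -0.0024  0.1262]
```

>>> drive_tool:
  rows:
    - [0.0026,-0.002,0.02,0,0.8]
    - [0,0,0.03,0,0.8]
    - [0,0,0.02,0,0.8]
    - [0,0,0.01,0,0.8]
    - [0,0,0.01,0,0.8]
    - [0,0,0.01,0,0.8]
    - [0,0,0.01,0,0.8]
    - [0,0,0,0,0.8]
    - [0,0,0,0,0.8]
    - [0,0,0,0,0.8]

```text
clock: 38.3
tool_pos: [0.6192, 0.2549, 0.0796]
ee_rot: [0.159, 0.987, 0.0, 0.0]
force: [0.0, 0.6, -1.1]
width: 0.0387
finger_force: 25.0
```

>>> drive_tool:
  rows:
    - [0,0,0.006,0,0.8]
    - [0,0,0.004,0,0.8]
    - [0,0,0.003,0,0.8]
    - [0,0,0.001,0,0.8]
    - [0,0,0,0,0.8]
    - [0,0,0,0,0.8]

```text
clock: 38.9
tool_pos: [0.6189, 0.2548, 0.0721]
ee_rot: [0.159, 0.987, 0.0, 0.0]
force: [0.2, 0.1, -1.1]
width: 0.0393
finger_force: 25.0
```

>>> drive_tool:
  rows:
    - [0,0,0.001,0,0.8]
    - [0,0,0,0,0.8]
    - [0,0,0,0,0.5]
    - [0,0,0,0,0.2]
    - [0,0,0,0,-0.2]
    - [0,0,0,0,-0.6]
    - [0,0,0,0,-1]
    - [0,0,-0.01,0,-1]
    - [0,0,-0.04,0,-1]
    - [0,0,-0.08,0,-1]

```text
clock: 39.9
tool_pos: [0.6161, 0.2537, 0.1334]
ee_rot: [0.159, 0.987, -0.002, -0.003]
force: [0.9, -0.3, 0.3]
width: 0.0841
finger_force: 0.0
```

>>> drive_tool:
  rows:
    - [0,0,-0.08,0,-1]
    - [0,0,-0.05,0,-1]
    - [-0.05,0,0,0,-1]
    - [-0.05,-0.05,0,0,-1]
    - [0,-0.08,0,0,-1]
    - [0,-0.08,0,0,-1]
    - [0,-0.08,0,0,-1]
    - [0,0,0,0,-1]
    - [0,0,0,0,-1]
    - [0,0,0,0,-1]

```text
clock: 40.9
tool_pos: [0.6214, 0.1022, 0.2021]
ee_rot: [0.159, 0.987, 0.0, 0.0]
force: [0.1, 0.8, 0.3]
width: 0.0883
finger_force: 0.0
```

```bash
python3 - <<'E'
from h import *
o=r.get_obs();print(o['clock'],o['tool_pos'],o['width'])
a=cam('scene')['img'][110:200,190:300];b=cam('side')['img'][105:195,205:315];
cv2.imwrite('pics/fin.png',cv2.resize(np.hstack([a,b]),None,fx=3.6,fy=3.6,interpolation=cv2.INTER_CUBIC))
E
```

```text
40.9 [0.62142335 0.10220119 0.20213114] 0.08828629253823864
```

View pics/fin.png

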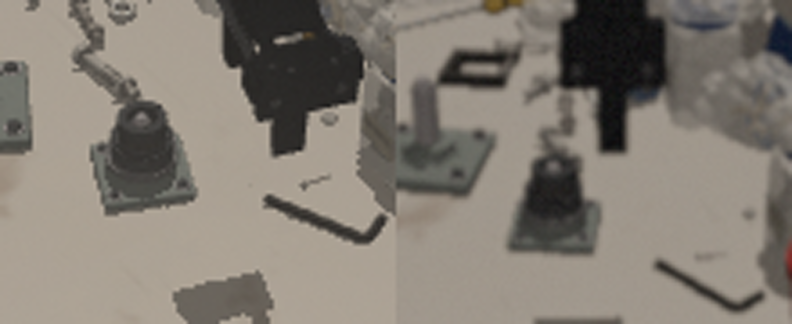

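Both views show the stack upright and level on the small stand, at crop (140,140) and (555,190). The spindle nose is flush with the collar's top, as expected for a fully seated stack. The gripper is clear, and the hex key hasn't moved.

```bash
python3 -c "
from station import sign_off
print(sign_off())"
```

```text
the job is handed in; nothing more can be done
None
```

I stacked the flange, pulley, spacer and collar in that order on the small stand's spindle, released them and handed the job in at about 41 s; the final views show the stack level and fully seated, but no verdict came back.

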